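Tip a lap plate up out of its box and stand it on edge

TASK

The flat round lap plate lies flush in the pocket of the wooden tip-up box, with no room for fingers at its edge. Press it down on the side with the red dot so that it tips up against the pocket wall, and lift your fingers off so that it stays up by itself; then take it by its raised edge and stand it on edge in the slot of the grey stand, not dropping it on the bench, and let go. Leave the brown tin, the steel bowl and the wooden ring clamp where they are.

Things in the scene. Friction and masses are not known exactly. Their poses are not given: they have to be found in the camera images.
- tip_box: Fixed wooden box 124 x 124 mm, 60 mm high, with a round pocket 98 mm across in its top; the plate in it is flush with the box top. Origin at the centre of the underside, under the pocket's centre; z up. A red 8 mm dot on the rim at x = +55 mm marks the +x side, always the far side from the robot (yaw within 0.35 rad).
- press_spot (a point): Point on the plate's top, 30 mm from the pocket centre towards the red dot, 60 mm above the bench. Pushing down here 10 to 14 mm with shut fingers (1 to 2 N) rocks the plate over the rib: this edge drops into the well to its floor and +x wall, the opposite edge comes up, and the plate stays tilted by its own weight, about 48 to 67 degrees from level.
- rib (a point): Middle of the rib's top, under the pocket centre, 50 mm above the bench: a bar 8 mm wide (x), along y, on which the plate rests and rocks. The -x side of the plate rests on two lugs (x -49 to -30 mm, 21 to 33 mm either side of y = 0). The rest is hollow down to a floor at 4 mm, inner walls at x +-49, y +-52 mm. Once tipped, the edge nearer the robot stands 13 to 25 mm above the box top, free beneath.
- lap: Loose flat round lap plate (grinding disc), aluminium with blue faces and a dark dot in the middle (no open hole), 90 mm diameter, 10 mm thick, 0.14 to 0.28 kg. Origin at its centre, z axis along the disc's axis (up at the start).
- stand: Fixed grey metal stand, base 80 x 110 mm. Origin at the centre of the underside; z up; yaw within 0.35 rad. A slot for one plate runs along y: two fences 84 mm long, 16 mm apart, 50 mm high, then flared to 32 mm apart at 62 mm. The plate stands with its axis along the stand's x, on two 8 mm rubber bars across the slot at y = +28 and -28 mm that centre it.
- stand_seat (a point): Where the centre of the seated lap plate comes to lie: 56 mm above the stand's underside, in the middle of its slot. The seated plate's lowest point is 11 mm and its top 101 mm above the bench.
- tin_brown: Bystander: loose round open brown tin, 74 mm across, 48 mm high; origin at the centre of its underside.
- steel_bowl: Bystander: loose steel bowl with stones, 95 mm across, 32 mm high; origin at the centre of its underside.
- ring_clamp: Bystander: loose wooden ring clamp, 125 mm long (its y), 30 mm wide, 25 mm high; origin at the centre of its underside.
Things that resemble listed ones, but are neither listed nor needed, are in the scene too. Of the things that look like the lap, the largest one is meant.

How it is judged:
By the outcome, as a careful person would: the job done as asked, in the order asked, and still so for the second after the job is handed in, with the robot touching nothing.
It also fails if it takes over 50 s, if anything falls off the work surface, if the arm or the gripper's body presses on something with over 40 N, if the wrist force passes 120 N, or if a joint passes its speed limit or range.

ROBOT

A 7-joint arm with a two-finger parallel gripper is mounted at the origin on a cart in front of the work surface, level with it; the furniture and walls round the work are solid. World frame = base frame: x ahead of the robot, y to its left, z up, the work surface at z = 0. Lengths are in m, angles in rad, forces in N, time in s.
With the tool pointing down it reaches from about 0.425 to 0.875 m from the base axis. Payload 8.4 kg.
Tool frame: the origin (TCP) lies at the very end of the fingers, on their centre line; the grasp point (between the pads) lies 19 mm behind it; x points along the fingers, z is the direction in which the jaws open and shut, and the axes are right-handed (so a half turn about x gives the same grasp; the last joint's range is limited). The gripper opens to 85 mm and grips with 20 to 120 N. Pads are 22 mm wide; open, the fingers measure 114 mm over their backs; the gripper's body (76 mm by 85 mm) begins 54 mm behind the grasp point. The pads swing forward as they close: fully open they stand 13 mm farther back than shut.
Start: joints at [1.159, 0.333, 0.04, 1.465, -0.013, 1.343, -0.059], TCP at [0.2, -0.618, 0.231] pointing down, gripper open.
Joint ranges: [-2.58, 2.58], [-0.38, 2.09], [-1.3, 1.39], [0.25, 2.4], [-1.5, 4.64], [0.08, 2.09], [-2.65, 2.65]. Speed limits (rad/s): [2.22, 2.22, 2.79, 2.79, 3.14, 3.14, 3.14].

INTERFACE

Orientations are given as a unit quaternion [x, y, z, w].
In Python, from cell import sensors, camera, get_calibration, ctrl gives the robot as it stands.
- The arm moves only by the tool servo_tool, never from a script. Its argument "series" is one flat list of numbers, 4 for each row, row after row: the shift along the tool's x, y, z in cm, then the turn about the tool's x in degrees. In form: [dx, dy, dz, spin, dx, dy, dz, spin, ...]. A call has 1 to 5 rows; each row shifts and turns the pose as measured when the row begins, along the tool's axes as they then stand; what a row does not reach is not made up. A row lasts 1/12 s, in which the tool goes at most 41.7 mm and 7.16 degrees, less where a joint would pass 70% of its speed; a pose out of reach is approached as far as the arm can. A call with a gripper value outside its range is refused whole. "jaw" is the gripper command: -1 is fully open, 1 is shut, values between are in proportion, set as the call begins (left out, the last holds). The fingers move at their own pace and stop on an object; "newtons" is the grip in N (left out, the last holds). Time passes only in rows, so rows that do not move let the fingers close. It gives the time, the measured TCP pose, the force and the opening at its end, in the units of the state.
- sensors.observe(): the state, without advancing time (a new reading comes with each control period).
- camera(name): name is "scene" or "side" or "wrist"; returns (picture, depth): 420x560x3 uint8, blue, green, red; 420x560 float32, m along the optical axis (not along the pixel's ray), 0 where there is no reading.
- get_calibration(name): a dict with "mtx" (3x3 intrinsics, pixels), "eye" and "rotation" of the camera in the world; the wrist camera has in their place "tool_from_camera" (4x4, takes a point from camera to tool coordinates, whose origin is the TCP and whose axes are the tool frame's). Camera axes: x right, y up, looking along -z (the intrinsics and any distortion apply to the point x, -y, -z); pixel columns grow to the right and rows downward; lengths in m; the calibration is good to about 2 mm. A picture is of the moment at which its call begins: read the wrist's pose just before it. get_calibration takes no time and is no camera call.
- ctrl.close_job(): hands the job in, once; it reports no verdict.
The state is a dict: "clock": time; "joint_pos": joint angles; "joint_velocities": joint speeds; "joint_efforts": joint torques, N m; "tool_pos": TCP position; "eef_rot": TCP orientation; "contact_force": force on the tool from outside, world axes, zero at the start; "wrist_torque": the same for the moment, N m; "finger_gap": finger opening in m.
Only numpy, scipy, OpenCV 4.12 (cv2) and the standard library are available. Lean on these libraries where they do the work, as an engineer would, in place of code of your own. Each camera call takes 0.05 s, during which the arm holds its last target.

## Working session

There is one attempt and no reset: what is moved stays moved. The work goes in short steps, Python scripts to look and compute and a tool call to move; the robot and the scene stay as the last step left them, time stands still between calls to the robot, and variables do not carry over. Pictures are saved under pics/ and viewed, and the job is handed in when it is done.

Besides the shell and the picture viewer there is one more tool, called after "Emit:" as name(argument=value, ...) on one line, values as JSON. servo_tool: Moves the arm, as the interface text tells. Its arguments: {"type":"object","properties":{"series":{"type":"array"},"jaw":{"type":"number"},"newtons":{"type":"number"}},"required":["series"]}

```bash
ls; mkdir -p pics
python3 - <<'E'
from cell import sensors,camera,get_calibration
import cv2
s=sensors.observe()
for k in s: print(k,s[k])
for n in ["scene","side","wrist"]:
    p,d=camera(n); cv2.imwrite(f"pics/{n}0.png",p)
    import numpy as np; np.save(f"pics/{n}0.npy",d)
    print(n,get_calibration(n))
E
```

```text
pics
clock 0.0
joint_pos [ 1.15878433  0.33393193  0.03989715  1.4662556  -0.01342039  1.34328893
 -0.05849087]
joint_velocities [ 0.00080649 -0.00163632  0.00046221 -0.00017265  0.00015047  0.0004237
  0.00211622]
joint_efforts [ 2.83467998e-04 -6.58553410e+01  1.36554535e+00 -4.05564666e+01
  1.67348870e-02  1.27481020e-02 -3.35003961e-05]
tool_pos [ 0.19985742 -0.6180439   0.23041565]
eef_rot [ 0.41632961  0.57225595 -0.41571429  0.57129188]
contact_force [0.43219618 0.13853931 0.84502409]
wrist_torque [0.01915355 0.04981459 0.04923594]
finger_gap 0.08533575781672724
scene {'mtx': array([[396.79149326,   0.        , 276.39938474],
       [  0.        , 396.79149326, 211.59934402],
       [  0.        ,   0.        ,   1.        ]]), 'eye': array([0.14832012, 0.36632678, 0.76467785]), 'rotation': array([-0.13898003,  0.30426981,  0.86861487, -0.36553063])}
side {'mtx': array([[397.22234792,   0.        , 275.98598791],
       [  0.        , 397.22234792, 197.63033621],
       [  0.        ,   0.        ,   1.        ]]), 'eye': array([ 0.29036952, -0.76119206,  0.4467109 ]), 'rotation': array([ 0.52341357, -0.10398225, -0.16868055,  0.82871756])}
wrist {'mtx': array([[290.23234705,   0.        , 281.10802283],
       [  0.        , 290.23234705, 208.06133582],
       [  0.        ,   0.        ,   1.        ]]), 'tool_from_camera': array([[-6.67900595e-04,  3.01104063e-01, -9.53591053e-01,
        -1.42861291e-01],
       [ 4.64846336e-04,  9.53591257e-01,  3.01103802e-01,
         7.63284597e-02],
       [ 9.99999669e-01, -2.42165899e-04, -7.76871288e-04,
        -2.00328586e-04],
       [ 0.00000000e+00,  0.00000000e+00,  0.00000000e+00,
         1.00000000e+00]])}
```

View pics/scene0.png

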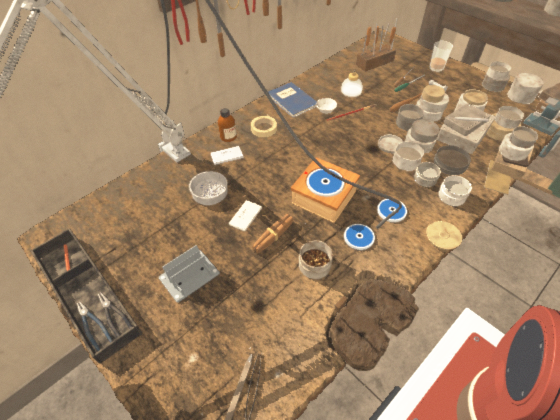

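View pics/side0.png

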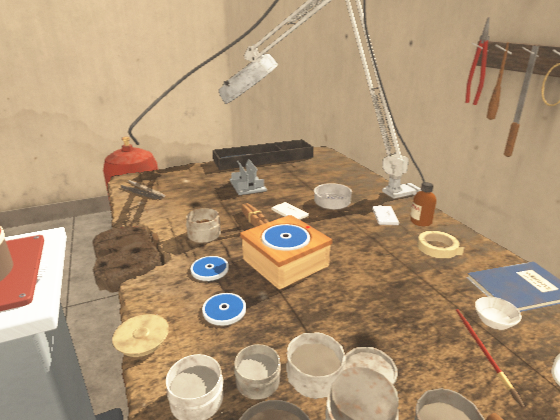

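View pics/wrist0.png

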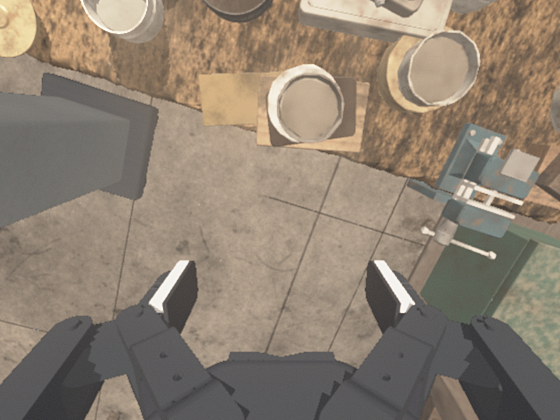

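```bash
cat > h.py <<'E'
import numpy as np,cv2
from scipy.spatial.transform import Rotation as R
from cell import sensors,camera,get_calibration
def cloud(name,d,s=None):
    c=get_calibration(name);K=c["mtx"];v,u=np.mgrid[0:420,0:560]
    P=np.stack([(u-K[0,2])/K[0,0]*d,-(v-K[1,2])/K[1,1]*d,-d],-1)
    if "eye" in c: return P@R.from_quat(c["rotation"]).as_matrix().T+c["eye"]
    T=c["tool_from_camera"]; P=P@T[:3,:3].T+T[:3,3]
    return P@R.from_quat(s["eef_rot"]).as_matrix().T+s["tool_pos"]
def proj(name,X):
    c=get_calibration(name);K=c["mtx"];p=(np.atleast_2d(X)-c["eye"])@R.from_quat(c["rotation"]).as_matrix()
    return np.c_[K[0,0]*p[:,0]/-p[:,2]+K[0,2],K[1,1]*-p[:,1]/-p[:,2]+K[1,2]]
E
python3 - <<'E'
from h import *
for n,pts in [("scene",{"discbox":(325,182),"loose1":(360,236),"loose2":(392,209),"stand":(189,273),"tin":(315,260),"bowl":(209,190),"clamp":(273,232),"bench":(260,305)}),("side",{"discbox":(286,236),"l1":(210,268),"l2":(224,309),"stand":(247,178),"lamp":(248,78)})]:
    d=np.load(f"pics/{n}0.npy");P=cloud(n,d)
    for k,(u,v) in pts.items(): print(n,k,P[v,u].round(3))
    p=cv2.imread(f"pics/{n}0.png")
    if n=="scene": crops=[(280,140,110,110),(140,230,110,80)]
    else: crops=[(220,200,130,90),(210,140,80,60)]
    for i,(x,y,w,h) in enumerate(crops):
        cv2.imwrite(f"pics/{n}c{i}.png",cv2.resize(p[y:y+h,x:x+w],None,fx=5,fy=5,interpolation=cv2.INTER_CUBIC))
    # red pixels on the box
    b,g,r=[p[...,i].astype(int) for i in range(3)]
    m=(r>130)&(g<60)&(b<70)&(abs(P[...,2]-.06)<.012)
    vv,uu=np.nonzero(m); print("red",list(zip(uu,vv))[:20],P[m].round(3)[:20].tolist())
    # box top
    c=P[pts["discbox"][1],pts["discbox"][0]]
    near=(np.hypot(P[...,0]-c[0],P[...,1]-c[1])<.1)&(P[...,2]>.052)&(P[...,2]<.07)
    rect=cv2.minAreaRect(P[near][:,:2].astype(np.float32)*1000); print("boxtop",rect,np.median(P[near][:,2]))
    blue=near&(b>120)&(r<80); e=P[blue][:,:2]; print("blue mean",e.mean(0),cv2.minEnclosingCircle(e.astype(np.float32)*1000))
E
```

```text
scene discbox [ 0.552 -0.169  0.061]
scene loose1 [ 0.411 -0.137  0.008]
scene loose2 [ 0.406 -0.255  0.01 ]
scene stand [0.599 0.21  0.027]
scene tin [ 0.432 -0.005  0.027]
scene bowl [0.78  0.021 0.002]
scene clamp [0.552 0.007 0.025]
scene bench [0.449 0.144 0.   ]
red [] []
boxtop ((554.5690307617188, -172.58331298828125), (125.00826263427734, 128.54019165039062), 13.264495849609375) 0.0593654116852157
blue mean [ 0.55487364 -0.16796817] ((556.2731323242188, -172.03297424316406), 37.393714904785156)
side discbox [ 0.556 -0.176  0.061]
side l1 [ 0.414 -0.145  0.007]
side l2 [ 0.407 -0.263  0.006]
side stand [0.596 0.167 0.04 ]
side lamp [0.724 0.503 0.242]
red [] []
boxtop ((553.8948974609375, -171.56700134277344), (126.55499267578125, 128.47677612304688), 13.514740943908691) 0.05961455759316947
blue mean [nan nan] ((0.0, 0.0), 0.0)<stdin>:18: RuntimeWarning: Mean of empty slice.
  ret = um.true_divide(
```

Run:
```python
from h import *
for n,(u,v) in [("scene",(189,273)),("side",(247,178))]:
    d=np.load(f"pics/{n}0.npy");P=cloud(n,d);c=P[v,u]
    m=(np.hypot(P[...,0]-c[0],P[...,1]-c[1])<.12)
    for lo,hi in [(.045,.075),(.012,.075),(.004,.02)]:
        mm=m&(P[...,2]>lo)&(P[...,2]<hi); q=P[mm]; print(n,lo,hi,len(q),cv2.minAreaRect(q[:,:2].astype(np.float32)*1000))
    mm=m&(P[...,2]>.055)
    print(P[mm].round(3)[::3].tolist())
```

```text
scene 0.045 0.075 446 ((609.3571166992188, 208.30630493164062), (83.764892578125, 37.496238708496094), 86.2291259765625)
scene 0.012 0.075 1045 ((607.7485961914062, 205.7709197998047), (89.1937026977539, 69.70807647705078), 85.65723419189453)
scene 0.004 0.02 922 ((624.8561401367188, 228.3477783203125), (158.27584838867188, 190.0087432861328), 81.81524658203125)
[[0.623, 0.166, 0.063], [0.621, 0.168, 0.063], [0.624, 0.174, 0.062], [0.621, 0.168, 0.059], [0.622, 0.178, 0.064], [0.621, 0.171, 0.059], [0.617, 0.167, 0.058], [0.623, 0.18, 0.061], [0.621, 0.174, 0.058], [0.618, 0.169, 0.055], [0.624, 0.182, 0.06], [0.62, 0.177, 0.058], [0.617, 0.172, 0.055], [0.622, 0.188, 0.063], [0.621, 0.182, 0.058], [0.626, 0.194, 0.062], [0.622, 0.189, 0.06], [0.621, 0.183, 0.055], [0.624, 0.197, 0.063], [0.622, 0.191, 0.059], [0.62, 0.186, 0.056], [0.624, 0.198, 0.06], [0.621, 0.193, 0.058], [0.626, 0.206, 0.063], [0.624, 0.2, 0.059], [0.622, 0.195, 0.056], [0.589, 0.168, 0.062], [0.624, 0.207, 0.063], [0.623, 0.202, 0.058], [0.62, 0.196, 0.055], [0.59, 0.171, 0.06], [0.625, 0.21, 0.061], [0.623, 0.
[... 1306 characters left out ...]
7), (207.51284790039062, 79.34220886230469), 80.54804992675781)
side 0.004 0.02 377 ((599.4767456054688, 154.41525268554688), (209.2089385986328, 85.104248046875), 81.75672912597656)
[[0.628, 0.247, 0.062], [0.594, 0.245, 0.062], [0.624, 0.227, 0.064], [0.621, 0.245, 0.055], [0.625, 0.23, 0.06], [0.621, 0.236, 0.055], [0.624, 0.219, 0.061], [0.62, 0.227, 0.055], [0.624, 0.212, 0.06], [0.592, 0.209, 0.063], [0.621, 0.204, 0.06], [0.591, 0.206, 0.061], [0.622, 0.205, 0.057], [0.59, 0.195, 0.063], [0.621, 0.195, 0.058], [0.59, 0.189, 0.062], [0.621, 0.188, 0.057], [0.589, 0.184, 0.061], [0.618, 0.18, 0.058], [0.623, 0.17, 0.061], [0.618, 0.172, 0.058], [0.59, 0.171, 0.06], [0.592, 0.17, 0.057]]
```

View pics/scenec0.png

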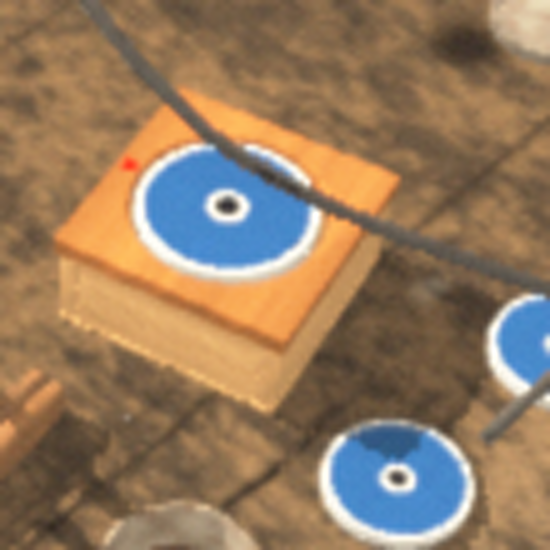

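View pics/scenec1.png

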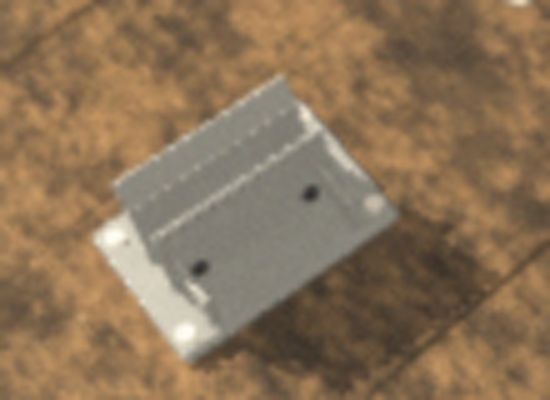

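Run:
```python
from h import *
d=np.load("pics/scene0.npy");P=cloud("scene",d)
for u,v in [(306,173),(305,173),(307,173),(306,172)]: print("dot",P[v,u].round(4), np.degrees(np.arctan2(P[v,u,1]+.172,P[v,u,0]-.555)))
# cable: nearest pts
for (u,v) in [(215,10),(250,65),(280,115),(300,140),(330,172),(345,180),(380,197)]:
    w=d[max(v-4,0):v+5,u-4:u+5]; i=np.unravel_index(np.argmin(np.where(w>0,w,9)),w.shape); print(u,v,P[max(v-4,0)+i[0],u-4+i[1]].round(3))
d2=np.load("pics/side0.npy");P2=cloud("side",d2)
for (u,v) in [(240,38),(200,65),(135,115),(350,40),(370,110),(250,75),(300,25)]:
    w=d2[v-4:v+5,u-4:u+5]; i=np.unravel_index(np.argmin(np.where(w>0,w,9)),w.shape); print("side",u,v,P2[v-4+i[0],u-4+i[1]].round(3))
# everything over .1 high within workspace
for Q in (P,P2):
    m=(Q[...,2]>.08)&(Q[...,0]>.3)&(Q[...,0]<.8)&(abs(Q[...,1])<.4); print(m.sum(), Q[m][::max(1,m.sum()//15)].round(2).tolist())
s=sensors.observe(); print(R.from_quat(s["eef_rot"]).as_matrix().round(3))
```

```text
dot [ 0.6063 -0.1588  0.0601] 14.379369669354139
dot [ 0.6081 -0.1572  0.06  ] 15.601222974973304
dot [ 0.6035 -0.1593  0.0618] 14.682282842350032
dot [ 0.608  -0.1605  0.0612] 12.216045125719718
215 10 [0.655 0.019 0.503]
250 65 [0.589 0.012 0.438]
280 115 [0.507 0.018 0.379]
300 140 [0.471 0.019 0.359]
330 172 [0.413 0.011 0.325]
345 180 [ 0.391 -0.     0.315]
380 197 [ 0.348 -0.034  0.29 ]
side 240 38 [0.536 0.01  0.396]
side 200 65 [0.454 0.015 0.346]
side 135 115 [ 0.333 -0.055  0.279]
side 350 40 [1.044 0.392 0.366]
side 370 110 [0.898 0.055 0.226]
side 250 75 [0.728 0.504 0.264]
side 300 25 [0.82  0.312 0.415]
1155 [[0.67, 0.02, 0.51], [0.64, 0.02, 0.49], [0.62, 0.02, 0.47], [0.6, 0.01, 0.45], [0.58, 0.01, 0.43], [0.55, 0.01, 0.41], [0.53, 0.02, 0.39], [0.5, 0.02, 0.37], [0.47, 0.02, 0.36], [0.44, 0.02, 0.34], [0.41, 0.01, 0.32], [0.38, -0.01, 0.31], [0.35, -0.03, 0.29], [0.33, -0.05, 0.28], [0.32, -0.05, 0.25]]
799 [[0.61, 0.01, 0.46], [0.59, 0.01, 0.44], [0.8, 0.38, 0.42], [0.79, 0.4, 0.41], [0.56, 0.01, 0.41], [0.79, 0.39, 0.37], [0.52, 0.02, 0.38], [0.49, 0.02, 0.37], [0.47, 0.02, 0.35], [0.44, 0.02, 0.34], [0.41, 0.0, 0.32], [0.38, -0.01, 0.3], [0.36, -0.03, 0.29], [0.33, -0.05, 0.28], [0.32, -0.06, 0.26], [0.33, -0.04, 0.23]]
[[-0.     0.951  0.308]
 [ 0.001  0.308 -0.951]
 [-1.    -0.    -0.001]]
```

Run:
```python
from h import *
p=cv2.imread("pics/scene0.png");cv2.imwrite("pics/a.png",cv2.resize(p[150:250,320:460],None,fx=5,fy=5,interpolation=cv2.INTER_CUBIC))
p=cv2.imread("pics/side0.png");cv2.imwrite("pics/b.png",cv2.resize(p[0:180,80:300],None,fx=3,fy=3,interpolation=cv2.INTER_CUBIC))
d=np.load("pics/scene0.npy");P=cloud("scene",d)
for (u,v) in [(395,203),(400,207),(400,211),(390,217),(382,222),(378,225),(375,229)]:
    w=d[v-3:v+4,u-3:u+4]; i=np.unravel_index(np.argmin(np.where(w>0,w,9)),w.shape); print(u,v,P[v-3+i[0],u-3+i[1]].round(3))
for (u,v) in [(530,360),(480,400),(440,380),(520,330),(550,310),(470,320)]: print(u,v,P[v,u].round(3))
```

```text
395 203 [ 0.325 -0.054  0.275]
400 207 [ 0.315 -0.061  0.268]
400 211 [ 0.314 -0.06   0.259]
390 217 [ 0.319 -0.047  0.247]
382 222 [ 0.322 -0.039  0.239]
378 225 [ 0.324 -0.025  0.231]
375 229 [ 0.324 -0.025  0.231]
530 360 [0.059 0.037 0.27 ]
480 400 [0.056 0.044 0.113]
440 380 [0.108 0.015 0.012]
520 330 [ 0.08  -0.012  0.241]
550 310 [ 0.075 -0.017  0.304]
470 320 [ 0.128 -0.136 -0.   ]
```

View pics/a.png

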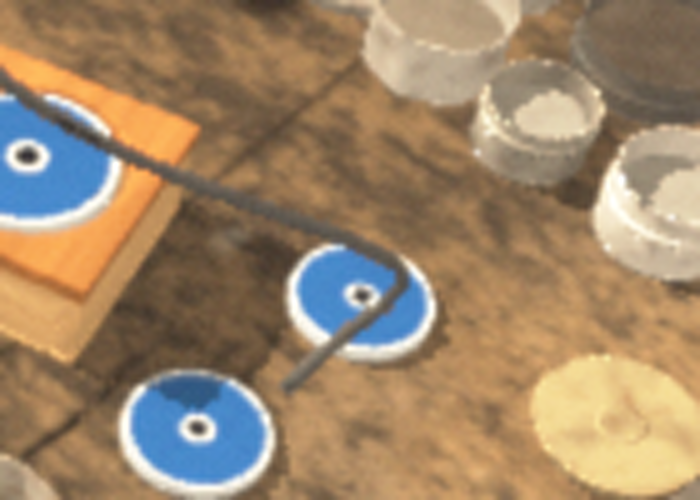

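View pics/b.png

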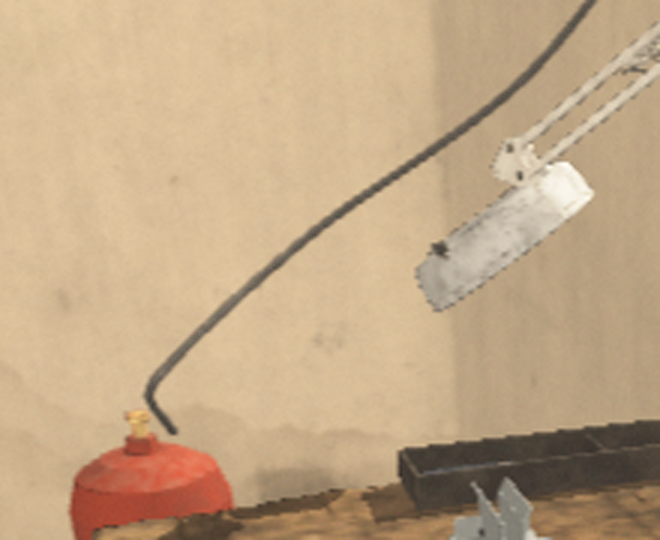

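The lap candidates in the scene view are discs at (325,182), (360,236) and (392,209). The one in the box at (325,182) is the largest and lies in the pocket, and the enlarged crop confirms it. The red dot is at (306,173). The box centre is about (0.555,-0.172) with yaw about 13.5°. The stand is about (0.608,0.208) with yaw about -3.5°. A hose hangs between them at y≈0.01, so I'll cross above it.

Emit:
servo_tool(series=[0, 3.4, -2.1, 4.5, 0, 3.4, -2.1, 0, 0, 3.4, -2.1, 0, 0, 3.4, -2.1, 0, 0, 3.4, -2.1, 0], jaw=1, newtons=40)

```text
clock: 0.57
tool_pos: [0.3325, -0.4772, 0.2273]
eef_rot: [0.443, 0.552, -0.446, 0.548]
contact_force: [0.2, -0.6, -0.5]
finger_gap: 0.0255
```

```bash
cat >> h.py <<'E'
def tgt(X,az=None):
    s=sensors.observe();M=R.from_quat(s["eef_rot"]).as_matrix()
    print("t",round(s["clock"],2),"tcp",s["tool_pos"].round(4) if hasattr(s["tool_pos"],'round') else s["tool_pos"],"cm tool",((np.array(X)-s["tool_pos"])@M*100).round(2), "az z",np.degrees(np.arctan2(M[1,2],M[0,2])).round(2),"j",np.round(s["joint_pos"],2))
    return s,M
E
python3 -c "
from h import *
tgt([.584,-.165,.12])"
```

```text
t 0.57 tcp [ 0.3325 -0.4772  0.2273] cm tool [ 10.57  31.23 -25.2 ] az z -77.86 j [ 0.93  0.2  -0.06  1.64  0.02  1.31 -0.49]
```

Emit:
servo_tool(series=[0.3, 3.2, -2.6, -1.3, 0.6, 3.2, -2.6, 0, 0.6, 3.2, -2.6, 0, 0.6, 3.2, -2.6, 0, 0.6, 3.2, -2.6, 0])

```text
clock: 0.98
tool_pos: [0.4584, -0.3128, 0.2005]
eef_rot: [0.436, 0.557, -0.439, 0.554]
contact_force: [0.9, -0.1, 0.0]
finger_gap: -0.0002
```

Emit:
servo_tool(series=[1, 3.1, -2.5, 0, 1, 3.1, -2.5, 0, 1, 3.1, -2.5, 0, 1, 3, -2.4, 0, 1, 1, -1, 0])

```text
clock: 1.4
tool_pos: [0.5664, -0.1656, 0.1497]
eef_rot: [0.436, 0.557, -0.437, 0.556]
contact_force: [-0.2, 0.3, 0.3]
finger_gap: 0.0004
```

Run:
```python
from h import *
s,M=tgt([.584,-.165,.075])
p,d=camera("wrist");cv2.imwrite("pics/w1.png",p);np.save("pics/w1.npy",d)
P=cloud("wrist",d,s);b,g,r=[p[...,i].astype(int) for i in range(3)]
m=(r>150)&(g<90)&(b<90)&(abs(P[...,2]-.06)<.02)
vv,uu=np.nonzero(m);print("red px",uu.mean(),vv.mean(),P[m].mean(0).round(4),m.sum())
p2,d2=camera("side");cv2.imwrite("pics/s1.png",p2)
```

```text
t 1.4 tcp [ 0.5664 -0.1656  0.1497] cm tool [7.47 1.74 0.36] az z -76.2 j [ 0.47  0.29 -0.31  1.7   0.1   1.17 -1.2 ]
red px nan nan [nan nan nan] 0<stdin>:6: RuntimeWarning: Mean of empty slice.
  ret = ret.dtype.type(ret / rcount)
  ret = um.true_divide(
```

View pics/w1.png

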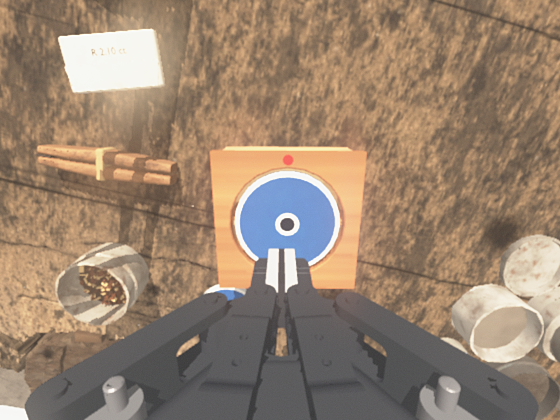

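View pics/s1.png

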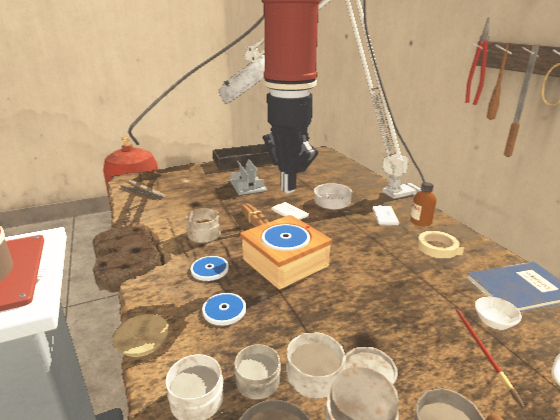

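Run:
```python
from h import *
d=np.load("pics/w1.npy");s=sensors.observe();P=cloud("wrist",d,s)
a=np.median(P[158:163,286:291].reshape(-1,3),0);c=np.median(P[222:228,284:291].reshape(-1,3),0)
print(a,c,np.hypot(*(a-c)[:2]),np.degrees(np.arctan2(*(a-c)[1::-1])))
v=(a-c)[:2];v/=np.linalg.norm(v)
t=np.r_[c[:2]+.03*v,.075];print(t);tgt(t)
```

```text
[ 0.60711772 -0.16171751  0.05915855] [ 0.55391186 -0.17436869  0.05971363] 0.054689263605177084 13.375285888166331
[ 0.58309813 -0.16742884  0.075     ]
t 1.5 tcp [ 0.5642 -0.1668  0.148 ] cm tool [7.29 1.87 0.52] az z -76.16 j [ 0.47  0.29 -0.31  1.71  0.1   1.17 -1.19]
```

The wrist view shows the dot at (288,160) and the plate centre at (287,225), with the tool axes aligned to the box within 0.5°.

Emit:
servo_tool(series=[2, 1, 0.3, 0, 2, 0.7, 0.1, 0, 1.7, 0.2, 0, 0, 0.8, 0, 0, 0])

```text
clock: 1.83
tool_pos: [0.5846, -0.1689, 0.0831]
eef_rot: [0.435, 0.557, -0.438, 0.556]
contact_force: [-0.7, -0.3, 0.3]
finger_gap: -0.0002
```

```bash
python3 -c "
from h import *
tgt([.5835,-.1672,.06])"
```

```text
t 1.83 tcp [ 0.5846 -0.1689  0.0831] cm tool [ 2.31 -0.06 -0.19] az z -76.2 j [ 0.45  0.39 -0.3   1.72  0.13  1.05 -1.23]
```

Emit:
servo_tool(series=[0.8, -0.1, -0.2, 0, 0.6, 0, 0, 0, 0.5, 0, 0, 0, 0.4, 0, 0, 0, 0.4, 0, 0, 0])

```text
clock: 2.25
tool_pos: [0.5817, -0.1704, 0.0551]
eef_rot: [0.436, 0.555, -0.439, 0.556]
contact_force: [1.1, 0.9, -0.3]
finger_gap: 0.0003
```

Emit:
servo_tool(series=[0.4, 0, 0, 0, 0.4, 0, 0, 0, 0.4, 0, 0, 0])

```text
clock: 2.5
tool_pos: [0.5844, -0.1708, 0.0449]
eef_rot: [0.437, 0.553, -0.438, 0.558]
contact_force: [3.6, 1.3, 9.1]
finger_gap: 0.0003
```

Run:
```python
from h import *
s,M=tgt([.5835,-.1672,.06]);print(s["contact_force"])
p,d=camera("side");cv2.imwrite("pics/s2.png",cv2.resize(p[150:300,200:370],None,fx=4,fy=4,interpolation=cv2.INTER_CUBIC))
```

```text
t 2.5 tcp [ 0.5844 -0.1708  0.0449] cm tool [-1.51 -0.   -0.36] az z -76.44 j [ 0.45  0.43 -0.3   1.75  0.15  0.98 -1.24]
[3.57519334 1.31454224 9.05906856]
```

View pics/s2.png

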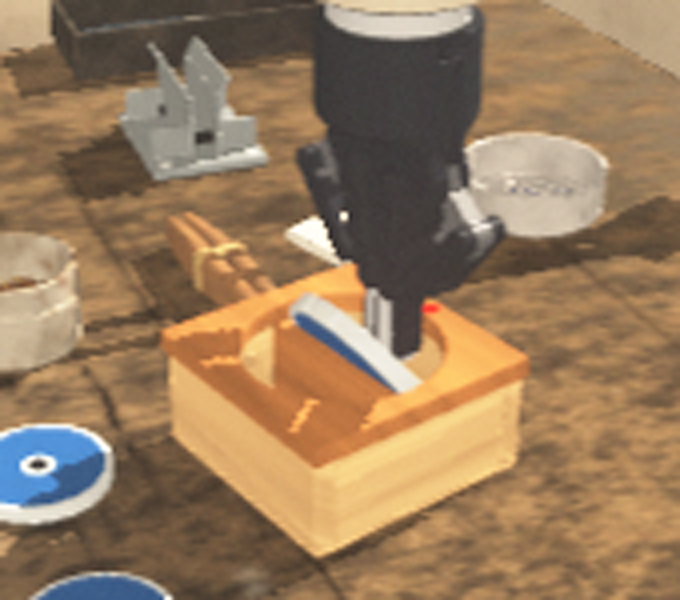

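The plate has tipped. In the crop its raised edge is at (310,310) and the finger sits on its upper face. Lifting off straight up.

Emit:
servo_tool(series=[-0.3, 0, 0, 0, -0.5, 0, 0, 0, -1, 0, 0, 0, -2, 0, 0, 0, -2, 0, 0, 0])

```text
clock: 2.97
tool_pos: [0.5817, -0.1698, 0.1019]
eef_rot: [0.436, 0.556, -0.439, 0.555]
contact_force: [0.2, -0.4, 0.1]
finger_gap: 0.0003
```

Emit:
servo_tool(series=[-3, -0.5, 0, 0, -3, -2, 0, 0, -2, -3, 0, 0, 0, -1, 0, 0])

```text
clock: 3.3
tool_pos: [0.5189, -0.1837, 0.1914]
eef_rot: [0.435, 0.555, -0.437, 0.557]
contact_force: [0.7, -1.0, 1.5]
finger_gap: 0.0
```

Run:
```python
from h import *
s,M=tgt([.5835,-.1672,.06])
p,d=camera("side");cv2.imwrite("pics/s3.png",cv2.resize(p[150:300,200:370],None,fx=4,fy=4,interpolation=cv2.INTER_CUBIC));np.save("pics/s3.npy",d)
s,M=tgt([.5835,-.1672,.06])
p,d=camera("wrist");cv2.imwrite("pics/w3.png",p);np.save("pics/w3.npy",d)
np.savez("pics/w3s.npz",**{k:s[k] for k in("tool_pos","eef_rot")})
```

```text
t 3.3 tcp [ 0.5189 -0.1837  0.1914] cm tool [13.14  6.67 -0.11] az z -76.21 j [ 0.53  0.17 -0.31  1.75  0.06  1.22 -1.12]
t 3.35 tcp [ 0.5182 -0.1839  0.1901] cm tool [13.01  6.75 -0.12] az z -76.25 j [ 0.53  0.18 -0.31  1.75  0.06  1.22 -1.12]
```

View pics/s3.png

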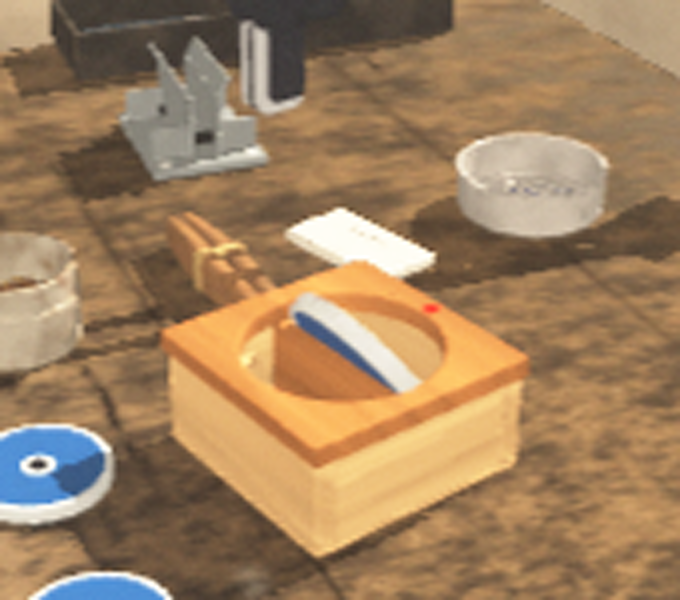

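View pics/w3.png

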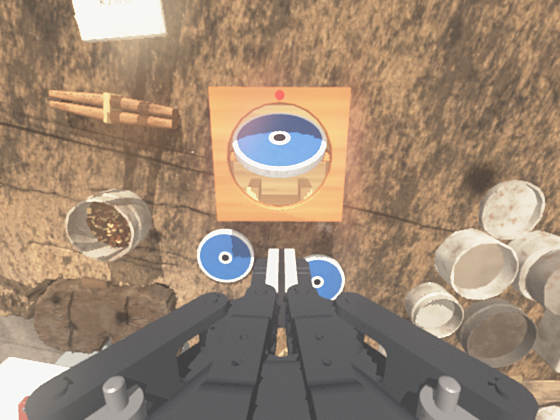

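The plate stays up by itself: its face centre is at (280,137) in the wrist view, with the raised rim at about (280,172). Next I fit its plane.

Run:
```python
from h import *
s=np.load("pics/w3s.npz");p=cv2.imread("pics/w3.png");d=np.load("pics/w3.npy");P=cloud("wrist",d,s)
b,g,r=[p[...,i].astype(int) for i in range(3)]
m=(b>r+40)&(b>100);m[:105]=0;m[185:]=0;m[:,:225]=0;m[:,335:]=0
Q=P[m];c=Q.mean(0);
for _ in range(3):
    U,S,V=np.linalg.svd(Q-c,full_matrices=False);n=V[2]*np.sign(V[2,2]);k=abs((Q-c)@n)<.004;Q=Q[k];c=Q.mean(0)
print(len(Q),"n",n.round(3),"tilt",np.degrees(np.arccos(n[2])),"az",np.degrees(np.arctan2(n[1],n[0])),c.round(4))
print("dot",np.median(P[135:140,277:284].reshape(-1,3),0))
for v in range(150,186,2): print(v,P[v,280].round(4),p[v,280])
bc=np.array([.5545,-.173]);
```

```text
1124 n [0.823 0.201 0.532] tilt 57.86714235171958 az 13.699584807968858 [ 0.5679 -0.171   0.0557]
dot [ 0.57380083 -0.16976795  0.04724056]
150 [ 0.5635 -0.1723  0.0627] [236 184 135]
152 [ 0.562  -0.1726  0.065 ] [234 181 132]
154 [ 0.5608 -0.1729  0.0692] [234 182 133]
156 [ 0.559  -0.1734  0.069 ] [235 182 134]
158 [ 0.5576 -0.1737  0.0716] [236 186 138]
160 [ 0.5563 -0.174   0.0745] [236 185 137]
162 [ 0.5549 -0.1744  0.0764] [236 184 138]
164 [ 0.5535 -0.1747  0.0788] [234 180 129]
166 [ 0.5523 -0.175   0.0818] [241 235 234]
168 [ 0.5506 -0.1754  0.0819] [248 248 248]
170 [ 0.5492 -0.1758  0.0836] [247 249 249]
172 [ 0.5473 -0.1762  0.0823] [210 218 226]
174 [ 0.5455 -0.1766  0.0822] [210 219 227]
176 [ 0.5434 -0.1772  0.0801] [209 218 224]
178 [ 0.5264 -0.1813  0.0042] [156 191 223]
180 [ 0.524  -0.1819  0.0034] [142 191 231]
182 [ 0.5222 -0.1824  0.0057] [152 201 236]
184 [ 0.5196 -0.183   0.0044] [154 208 240]
```

Emit:
servo_tool(series=[0, 0, 0, -7.1, 0, 0, 0, -7.1, 0, 0, 0, -7.1, 0, 0, 0, -7.1, 0, 0, 0, -7.1], jaw=-0.4)

```text
clock: 3.82
tool_pos: [0.5196, -0.1807, 0.1845]
eef_rot: [0.243, 0.666, -0.244, 0.662]
contact_force: [0.5, -0.4, 0.7]
finger_gap: 0.0588
```

Emit:
servo_tool(series=[0, 0, 0, -7.1, 0, 0, 0, -7.1, 0, 0, 0, -7.1, 0, 0, 0, -7.1, 0, 0, 0, -7.1])

```text
clock: 4.23
tool_pos: [0.5207, -0.1768, 0.1779]
eef_rot: [0.03, 0.712, -0.026, 0.702]
contact_force: [0.3, -0.0, 0.2]
finger_gap: 0.0599
```

Emit:
servo_tool(series=[0, 0, 0, -7.1, 0, 0, 0, -7.1, 0, 0, 0, -7.1, 0, 0, 0, -2])

```text
clock: 4.57
tool_pos: [0.5215, -0.1735, 0.1725]
eef_rot: [-0.114, 0.703, 0.125, 0.691]
contact_force: [-0.4, -0.2, -0.3]
finger_gap: 0.0599
```

```bash
python3 -c "
from h import *
tgt([.556,-.174,.12])"
```

```text
t 4.57 tcp [ 0.5215 -0.1735  0.1725] cm tool [ 5.18 -1.29  3.32] az z 19.46 j [ 0.66  0.22 -0.47  1.75  0.1   1.22  0.5 ]
```

Emit:
servo_tool(series=[1, -0.3, 1, 6, 1.4, -0.4, 1, 0, 1.5, -0.1, 1, 0, 0.8, 0, 0.4, 0])

```text
clock: 4.9
tool_pos: [0.558, -0.1697, 0.1206]
eef_rot: [-0.077, 0.709, 0.089, 0.695]
contact_force: [-0.5, 0.6, -0.2]
finger_gap: 0.06
```

```bash
python3 -c "
from h import *
s,M=tgt([.556,-.174,.054]);print(M.round(3))"
```

```text
t 4.9 tcp [ 0.558  -0.1697  0.1206] cm tool [ 6.65 -0.5  -0.17] az z 13.53 j [ 0.6   0.34 -0.46  1.72  0.15  1.14  0.34]
[[-0.022 -0.234  0.972]
 [ 0.014  0.972  0.234]
 [-1.     0.019 -0.018]]
```

Emit:
servo_tool(series=[1.2, -0.3, -0.1, 0, 1.2, -0.2, -0.1, 0, 1, 0, 0, 0, 0.8, 0, 0, 0])

```text
clock: 5.23
tool_pos: [0.5558, -0.1727, 0.0723]
eef_rot: [-0.077, 0.71, 0.091, 0.694]
contact_force: [0.6, 0.3, -1.4]
finger_gap: 0.06
```

```bash
python3 -c "
from h import *
s,M=tgt([.556,-.174,.054])
p,d=camera('side');cv2.imwrite('pics/s4.png',cv2.resize(p[150:300,200:370],None,fx=4,fy=4,interpolation=cv2.INTER_CUBIC))
"
```

```text
t 5.23 tcp [ 0.5558 -0.1727  0.0723] cm tool [ 1.83 -0.17  0.03] az z 13.7 j [ 0.6   0.39 -0.45  1.76  0.18  1.06  0.33]
```

View pics/s4.png

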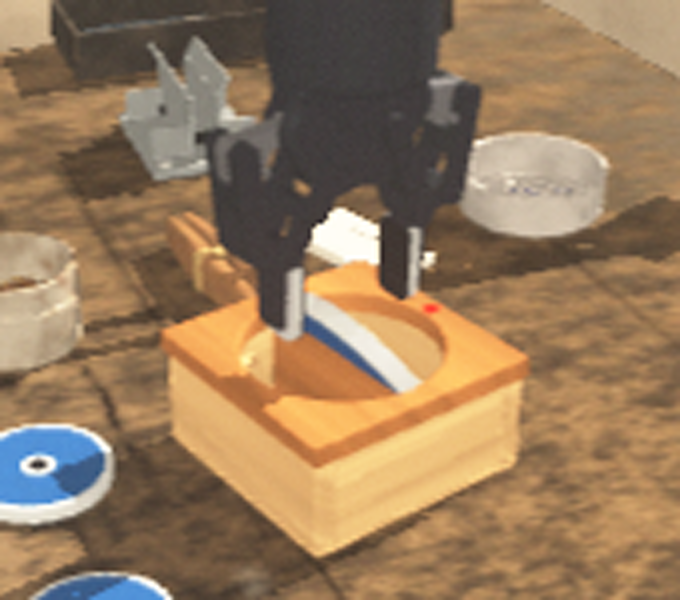

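The fingers straddle the raised edge, at (290,310) and (400,260) in the crop. Descending, then closing.

Emit:
servo_tool(series=[0.7, -0.1, 0, 0, 0.6, -0.1, 0, 0, 0.5, 0, 0, 0])

```text
clock: 5.53
tool_pos: [0.5547, -0.1749, 0.0522]
eef_rot: [-0.077, 0.711, 0.091, 0.693]
contact_force: [1.0, 0.1, 0.2]
finger_gap: 0.06
```

Emit:
servo_tool(series=[0, 0, 0, 0, 0, 0, 0, 0, 0, 0, 0, 0, 0, 0, 0, 0], jaw=1, newtons=25)

```text
clock: 5.87
tool_pos: [0.5591, -0.1748, 0.0549]
eef_rot: [-0.078, 0.708, 0.09, 0.696]
contact_force: [-2.3, -0.2, 16.5]
finger_gap: 0.0239
```

```bash
python3 -c "
from h import *
s,M=tgt([.556,-.174,.054])
p,d=camera('side');cv2.imwrite('pics/s5.png',cv2.resize(p[150:300,200:370],None,fx=4,fy=4,interpolation=cv2.INTER_CUBIC))
"
```

```text
t 5.87 tcp [ 0.5591 -0.1748  0.0549] cm tool [ 0.1   0.15 -0.28] az z 13.66 j [ 0.6   0.41 -0.44  1.78  0.19  1.02  0.32]
```

View pics/s5.png

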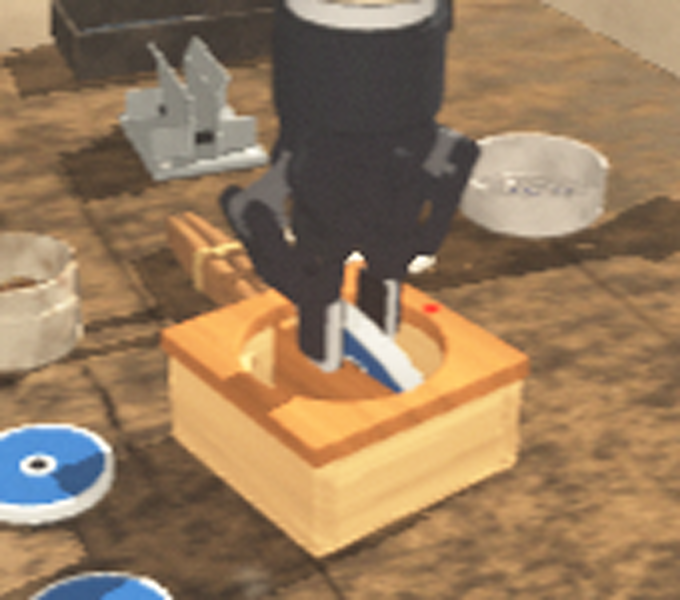

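Emit:
servo_tool(series=[-0.3, 0, 0, 0, -0.3, 0, 0, 0, -0.4, 0, 0, 0, -0.4, 0, 0, 0, -0.4, 0, 0, 0])

```text
clock: 6.33
tool_pos: [0.5662, -0.1744, 0.0802]
eef_rot: [-0.08, 0.702, 0.089, 0.702]
contact_force: [-0.3, -0.1, -2.3]
finger_gap: 0.0091
```

```bash
python3 -c "
from h import *
s,M=tgt([.556,-.174,.054])
p,d=camera('side');cv2.imwrite('pics/s6.png',cv2.resize(p[150:300,200:370],None,fx=4,fy=4,interpolation=cv2.INTER_CUBIC))
"
```

```text
t 6.33 tcp [ 0.5662 -0.1744  0.0802] cm tool [ 2.62  0.24 -0.99] az z 13.74 j [ 0.6   0.39 -0.45  1.75  0.17  1.05  0.33]
```

View pics/s6.png

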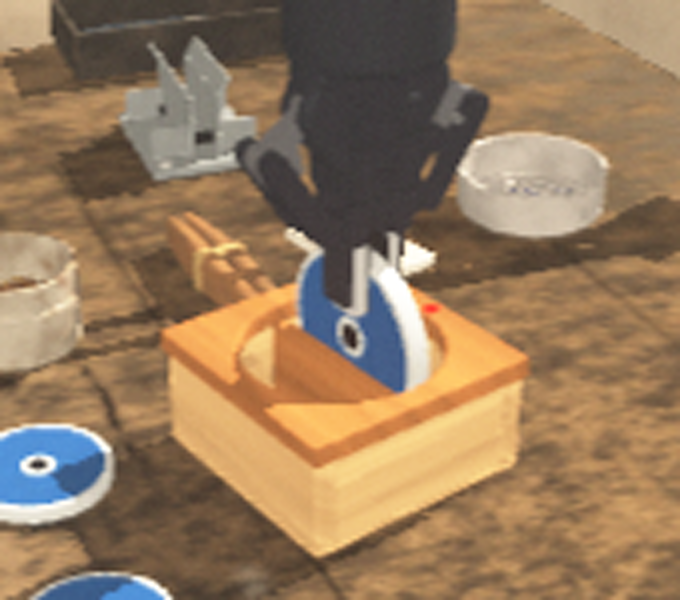

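Upright between the pads, with a gap of about 9–10 mm. Firming the grip and lifting.

Emit:
servo_tool(series=[-1, 0, 0, 0, -2, 0, 0, 0, -3, 0, 0, 0, -3.5, 0, 0, 0, -3.5, 0, 0, 0], newtons=60)

```text
clock: 6.8
tool_pos: [0.5618, -0.1746, 0.2082]
eef_rot: [-0.077, 0.707, 0.092, 0.697]
contact_force: [0.6, -0.4, -2.0]
finger_gap: 0.0085
```

Emit:
servo_tool(series=[-3.5, 0, 0, 0, -3.5, 0, 0, 0, -3.5, 0, 0, 0, -3, 0, 0, 0, -1, 0, 0, 0])

```text
clock: 7.22
tool_pos: [0.5614, -0.1773, 0.3672]
eef_rot: [-0.078, 0.706, 0.092, 0.698]
contact_force: [-0.2, -0.4, -1.3]
finger_gap: 0.009
```

```bash
python3 -c "
from h import *
s,M=tgt([.44,-.14,.48]);print(M.round(3),s['contact_force'],s['finger_gap'])
p,d=camera('side');cv2.imwrite('pics/s7.png',p)
s,M=tgt([.44,-.14,.48])
p,d=camera('wrist');cv2.imwrite('pics/w7.png',p);np.save('pics/w7.npy',d)
p,d=camera('scene');cv2.imwrite('pics/c7.png',p)
"
```

```text
t 7.22 tcp [ 0.5614 -0.1773  0.3672] cm tool [-11.04   6.75 -11.01] az z 13.77 j [ 0.62  0.22 -0.47  1.35  0.08  1.61  0.4 ]
[[-0.014 -0.238  0.971]
 [ 0.018  0.971  0.238]
 [-1.     0.021 -0.01 ]] [-0.17718799 -0.35968719 -1.26488815] 0.008979494456426606
t 7.27 tcp [ 0.5617 -0.1774  0.3676] cm tool [-11.01   6.76 -11.03] az z 13.77 j [ 0.62  0.22 -0.47  1.35  0.08  1.61  0.4 ]
```

View pics/s7.png

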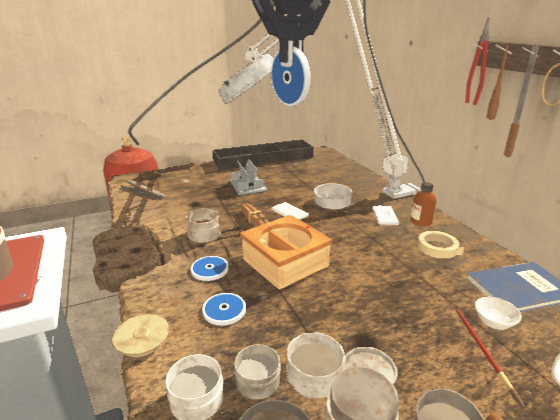

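View pics/w7.png

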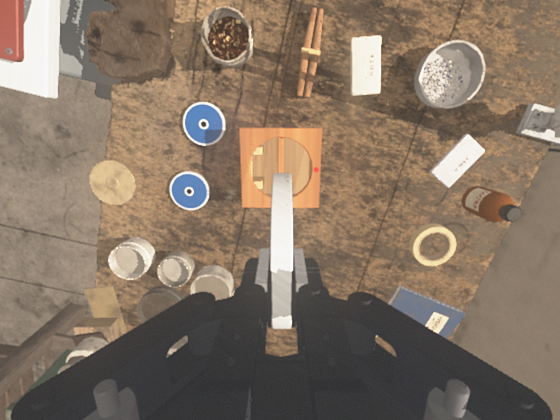

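View pics/c7.png

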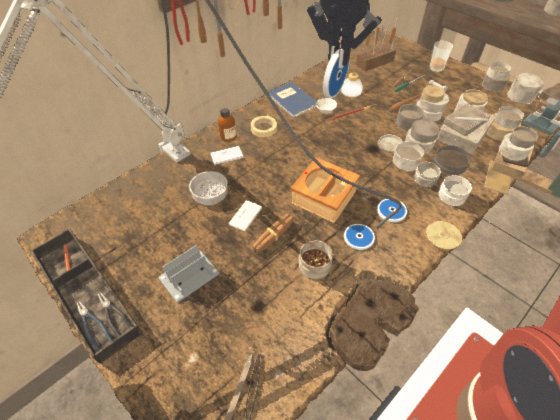

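Held well: the lap is at (291,77) in the side view, the pocket is empty, and the bystanders haven't moved. Now retracting and rising to pass above the hose.

Emit:
servo_tool(series=[-2, 0, -2.5, 0, -2.5, 0, -2.5, 0, -2.5, 0, -2.5, 0, -2.5, 0, -2.5, 0, -1, 0, -1, 0])

```text
clock: 7.78
tool_pos: [0.4506, -0.205, 0.4542]
eef_rot: [-0.073, 0.716, 0.1, 0.687]
contact_force: [-0.9, -0.0, -1.5]
finger_gap: 0.0091
```

```bash
python3 -c "
from h import *
s,M=tgt([.44,-.14,.48]);print(M.round(3))
"
```

```text
t 7.78 tcp [ 0.4506 -0.205   0.4542] cm tool [-2.31  6.67  0.45] az z 14.07 j [ 0.74  0.06 -0.41  1.35  0.01  1.79  0.57]
[[-0.046 -0.241  0.969]
 [ 0.033  0.969  0.243]
 [-0.998  0.043 -0.036]]
```

Emit:
servo_tool(series=[-1.5, 1, 0, 0, -1.5, 2, 0.4, 0, -0.5, 3.4, 0.8, 0, 0, 3.6, 0.9, 0, 0, 3.6, 0.9, 0])

```text
clock: 8.2
tool_pos: [0.4457, -0.0745, 0.485]
eef_rot: [-0.063, 0.722, 0.094, 0.682]
contact_force: [0.8, -0.0, -3.1]
finger_gap: 0.0087
```

```bash
python3 -c "
from h import *
s,M=tgt([.44,.2,.48]);print(M.round(3))
"
```

```text
t 8.2 tcp [ 0.4457 -0.0745  0.485 ] cm tool [ 1.57 26.85  5.54] az z 12.8 j [ 0.63 -0.01 -0.52  1.35 -0.04  1.86  0.32]
[[-0.061 -0.219  0.974]
 [ 0.038  0.975  0.221]
 [-0.997  0.05  -0.051]]
```

Emit:
servo_tool(series=[0, 3.6, 0.8, 0, 0, 3.6, 0.8, 0, 0, 3.6, 0.8, 0, 0, 3.6, 0.8, 0, 0, 3.6, 0.8, 0])

```text
clock: 8.62
tool_pos: [0.4433, 0.1175, 0.4802]
eef_rot: [-0.06, 0.728, 0.094, 0.676]
contact_force: [1.4, 0.8, -2.5]
finger_gap: 0.0091
```

```bash
python3 -c "
from h import *
s,M=tgt([.44,.2,.48]);print(M.round(3))
"
```

```text
t 8.62 tcp [0.4433 0.1175 0.4802] cm tool [0.37 8.12 1.48] az z 12.61 j [ 0.43  0.01 -0.73  1.35 -0.05  1.85 -0.1 ]
[[-0.078 -0.214  0.974]
 [ 0.039  0.975  0.218]
 [-0.996  0.055 -0.068]]
```

Emit:
servo_tool(series=[0, 3.2, 0.6, 4, 0, 3, 0.6, 4, 0, 2, 0.4, 4, 0, 0.5, 0, 3, 0, 0, 0, 0])

```text
clock: 9.03
tool_pos: [0.4413, 0.2192, 0.4715]
eef_rot: [0.027, 0.74, -0.002, 0.672]
contact_force: [-0.0, 0.1, -1.9]
finger_gap: 0.0091
```

```bash
python3 -c "
from h import *
s,M=tgt([.608,.208,.25]);print(M.round(3))
p,d=camera('side');cv2.imwrite('pics/s8.png',p)
p,d=camera('scene');cv2.imwrite('pics/c8.png',p);np.save('pics/c8.npy',d)
"
```

```text
t 9.03 tcp [0.4413 0.2192 0.4715] cm tool [20.4  -1.12 18.78] az z -2.3 j [ 0.26  0.11 -0.84  1.29 -0.    1.84 -0.62]
[[-0.096  0.043  0.994]
 [ 0.037  0.999 -0.04 ]
 [-0.995  0.033 -0.097]]
```

View pics/c8.png

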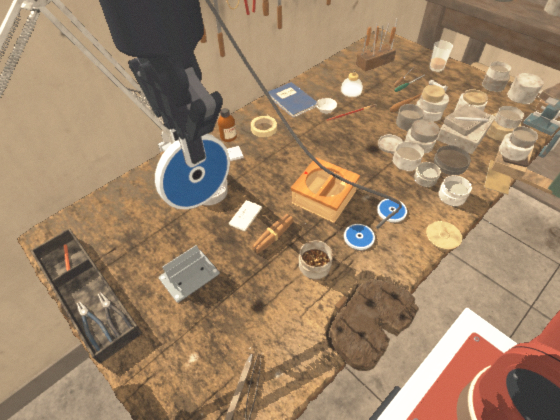

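View pics/s8.png

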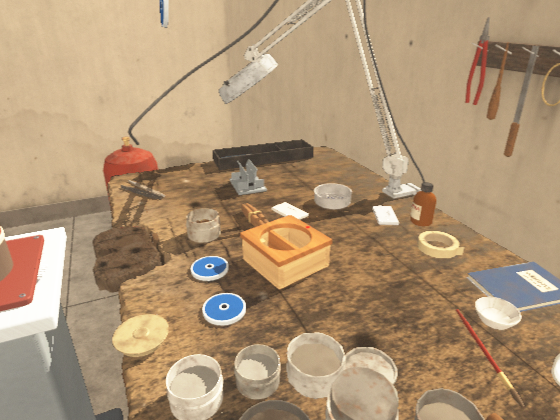

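Emit:
servo_tool(series=[0.5, -0.3, 2.5, 0, 1, -0.3, 3.5, 0, 2, -0.2, 3.3, 0, 2.5, -0.1, 3, 0, 2.5, 0, 2, 0])

```text
clock: 9.55
tool_pos: [0.5807, 0.2012, 0.3744]
eef_rot: [0.023, 0.736, -0.001, 0.676]
contact_force: [0.6, -0.3, -2.3]
finger_gap: 0.0088
```

```bash
python3 -c "
from h import *
s,M=tgt([.608,.208,.20]);print(M.round(3))
"
```

```text
t 9.55 tcp [0.5807 0.2012 0.3744] cm tool [17.16  0.26  4.19] az z -1.91 j [ 0.19  0.38 -0.8   1.21  0.2   1.71 -0.59]
[[-0.084  0.036  0.996]
 [ 0.033  0.999 -0.033]
 [-0.996  0.03  -0.085]]
```

Emit:
servo_tool(series=[3.4, 0, 0.9, 1.5, 3.4, 0, 0.9, 0, 3.4, 0, 0.8, 0, 3, 0, 0.8, 0, 2, 0, 0.5, 0])

```text
clock: 9.97
tool_pos: [0.6116, 0.1911, 0.2041]
eef_rot: [0.032, 0.738, -0.014, 0.673]
contact_force: [0.6, 0.4, -2.2]
finger_gap: 0.0088
```

```bash
python3 -c "
from h import *
s,M=tgt([.608,.208,.15]);print(M.round(3))
p,d=camera('scene');cv2.imwrite('pics/c9.png',p);np.save('pics/c9.npy',d)
s,M=tgt([.608,.208,.15])
P=cloud('scene',d);b,g,r=[p[...,i].astype(int) for i in range(3)]
m=(b>r+40)&(np.linalg.norm(P-s['tool_pos'],axis=-1)<.09)
Q=P[m];vv,uu=np.nonzero(m);print(m.sum(),uu.min(),uu.max(),vv.min(),vv.max())
c=Q.mean(0)
for _ in range(3):
    U,S,V=np.linalg.svd(Q-c,full_matrices=False);n=V[2];k=abs((Q-c)@n)<.004;Q=Q[k];c=Q.mean(0)
print('n world',n.round(3),'n tool',(n@M).round(3))
T=(Q-s['tool_pos'])@M; print('tool coords blue min/max',np.percentile(T,[1,99],axis=0).round(4))
"
```

```text
t 9.97 tcp [0.6116 0.1911 0.2041] cm tool [5.46 1.54 0.03] az z -3.7 j [ 0.2   0.49 -0.76  1.42  0.26  1.42 -0.62]
[[-0.091  0.067  0.994]
 [ 0.029  0.998 -0.064]
 [-0.995  0.023 -0.093]]
t 10.02 tcp [0.6107 0.1895 0.1998] cm tool [5.03 1.72 0.1 ] az z -3.77 j [ 0.2   0.5  -0.75  1.42  0.27  1.42 -0.62]
803 158 197 203 239
n world [-0.994  0.065  0.084] n tool [ 0.014 -0.    -1.   ]
tool coords blue min/max [[-0.021  -0.0342 -0.0079]
 [ 0.0503  0.0414 -0.004 ]]
```

View pics/c9.png

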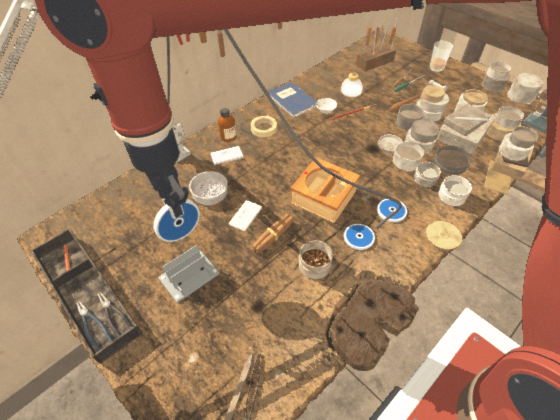

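The lap is square in the pads, with its centre 12.5 mm ahead of the TCP and 3.6 mm towards tool +y. The stand is at (189,273) in the scene view. Aligning above the slot.

```bash
cat >> h.py <<'E'
def seat(C,off=(.0125,.0036,0)):
    s=sensors.observe();M=R.from_quat(s["eef_rot"]).as_matrix()
    c=s["tool_pos"]+M@np.array(off)
    print("t",round(s["clock"],2),"centre",c.round(4),"need cm tool",((np.array(C)-c)@M*100).round(2),"az",np.degrees(np.arctan2(M[1,2],M[0,2])).round(2),"ax",M[:,0].round(3),"F",np.round(s["contact_force"],1),"gap",round(s["finger_gap"],4))
E
python3 -c "
from h import *
seat([.614,.209,.135])"
```

```text
t 10.02 centre [0.6097 0.1935 0.1874] need cm tool [5.22 1.47 0.83] az -3.77 ax [-0.096  0.027 -0.995] F [-0.8 -2.1 -7.8] gap 0.0089
```

Emit:
servo_tool(series=[1.5, 0.7, 0.4, 0, 1.5, 0.5, 0.3, 0, 1, 0.3, 0.1, 0, 0, 0, 0, 0])

```text
clock: 10.35
tool_pos: [0.6159, 0.199, 0.155]
eef_rot: [0.031, 0.742, -0.017, 0.67]
contact_force: [-0.5, -0.1, -2.7]
finger_gap: 0.0093
```

```bash
python3 -c "
from h import *
seat([.614,.209,.125])"
```

```text
t 10.35 centre [0.6149 0.2029 0.1426] need cm tool [1.77 0.57 0.05] az -3.9 ax [-0.101  0.024 -0.995] F [-0.5 -0.1 -2.7] gap 0.0093
```

Emit:
servo_tool(series=[1, 0.5, 0, 0, 0.4, 0.2, 0, 0])

```text
clock: 10.52
tool_pos: [0.6159, 0.206, 0.1422]
eef_rot: [0.032, 0.741, -0.017, 0.671]
contact_force: [0.2, 0.4, -2.6]
finger_gap: 0.009
```

```bash
python3 -c "
from h import *
seat([.614,.209,.115])
p,d=camera('wrist');cv2.imwrite('pics/w10.png',p)
p,d=camera('side');cv2.imwrite('pics/s10.png',cv2.resize(p[90:210,180:330],None,fx=5,fy=5,interpolation=cv2.INTER_CUBIC))
p,d=camera('scene');cv2.imwrite('pics/c10.png',cv2.resize(p[190:310,120:260],None,fx=5,fy=5,interpolation=cv2.INTER_CUBIC))
seat([.614,.209,.115])
"
```

```text
t 10.52 centre [0.615  0.2099 0.1298] need cm tool [ 1.48 -0.12  0.06] az -3.94 ax [-0.098  0.024 -0.995] F [ 0.2  0.4 -2.6] gap 0.009
t 10.67 centre [0.6156 0.2097 0.1311] need cm tool [ 1.62 -0.11  0.01] az -3.94 ax [-0.097  0.024 -0.995] F [-0.5 -0.5 -2.9] gap 0.0089
```

View pics/w10.png

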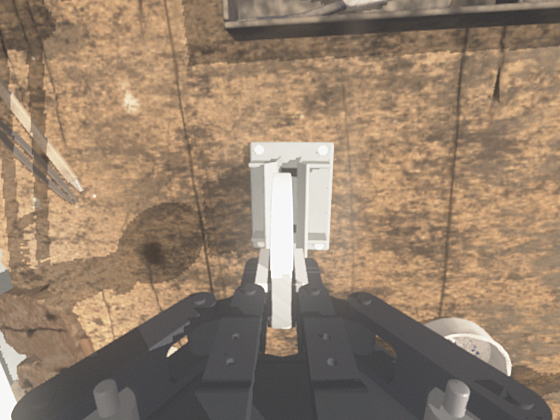

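View pics/s10.png

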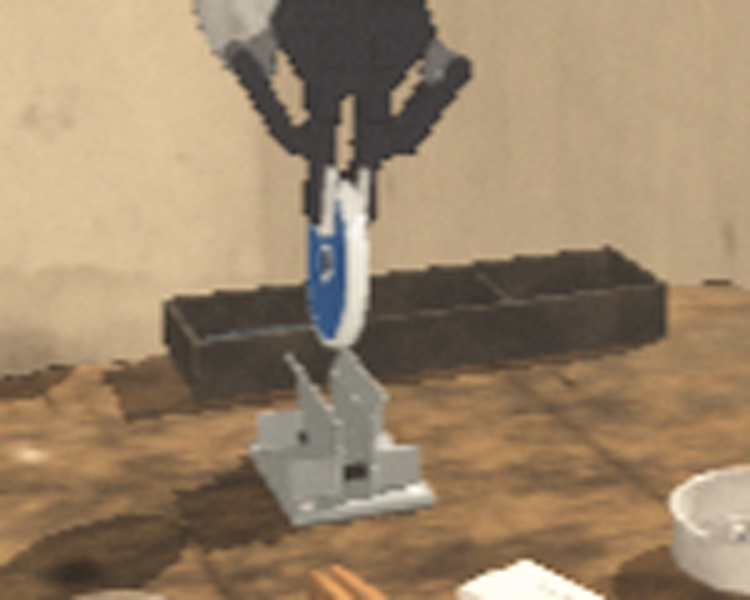

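View pics/c10.png

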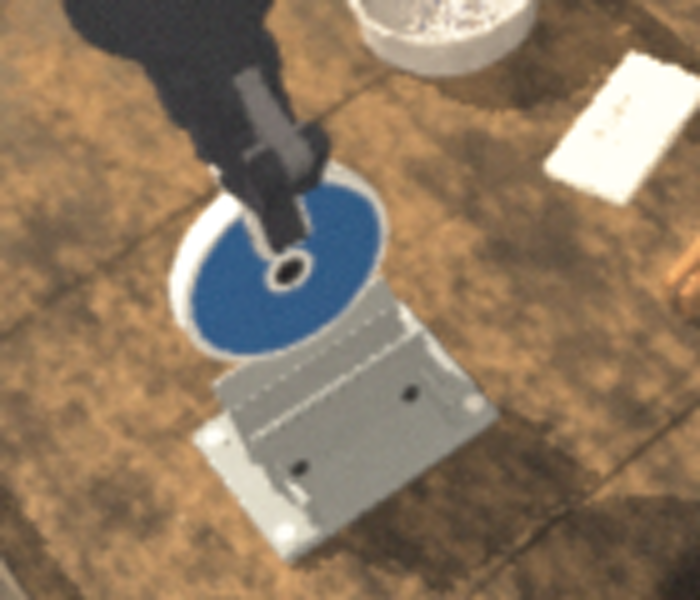

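```bash
cat > ov.py <<'E'
from h import *
def overlay(cx,cy,yaw,fn):
    s=sensors.observe();p,d=camera('wrist');P=cloud('wrist',d,s)
    c=get_calibration('wrist');K=c['mtx'];T=c['tool_from_camera'];M=R.from_quat(s['eef_rot']).as_matrix()
    def pr(X):
        t=(np.array(X)-s['tool_pos'])@M; q=(t-T[:3,3])@T[:3,:3]
        return np.array([K[0,0]*q[0]/-q[2]+K[0,2],K[1,1]*-q[1]/-q[2]+K[1,2]])
    S=4;im=cv2.resize(p[130:280,220:370],None,fx=S,fy=S,interpolation=cv2.INTER_CUBIC)
    cs,sn=np.cos(yaw),np.sin(yaw)
    def ln(a,b,z,col):
        w=[(cx+x*cs-y*sn,cy+x*sn+y*cs,z) for x,y in(a,b)]
        q=[tuple(((pr(v)-[220,130])*S).astype(int).tolist()) for v in w];cv2.line(im,*q,col,1)
    for x in(-.016,.016): ln((x,-.042),(x,.042),.062,(0,0,255))
    for x in(-.008,.008): ln((x,-.042),(x,.042),.05,(0,255,0))
    for x in(-.04,.04): ln((x,-.055),(x,.055),.006,(255,0,0))
    for y in(-.055,.055): ln((-.04,y),(.04,y),.006,(255,0,0))
    cv2.imwrite(fn,im)
    return p,d,P,s,M
E
python3 -c "
from ov import *
p,d,P,s,M=overlay(.609,.2085,-.061,'pics/o1.png')
seat([.614,.209,.115])
m=(P[...,2]>.045)&(P[...,2]<.07)&(np.hypot(P[...,0]-.61,P[...,1]-.21)<.07)&(np.abs(((P-s['tool_pos'])@M)[...,2])>.008)
Q=P[m];print(len(Q));print(cv2.minAreaRect((Q[:,:2]*1000).astype(np.float32)))
for lo,hi in[(.58,.608),(.612,.64)]:
    q=Q[(Q[:,0]>lo)&(Q[:,0]<hi)&(Q[:,2]>.058)];print(len(q),q.mean(0) if len(q) else 0,q[:,0].min(),q[:,0].max(),q[:,1].min(),q[:,1].max())
"
```

```text
t 10.72 centre [0.6158 0.2096 0.1314] need cm tool [ 1.65 -0.1  -0.01] az -3.96 ax [-0.097  0.024 -0.995] F [ 0.3 -0.2 -3.1] gap 0.0089
1726
((611.2716064453125, 210.24224853515625), (78.88839721679688, 36.12935256958008), 86.1880874633789)
612 [0.59655956 0.21596978 0.06143178] 0.5913001931157079 0.6016023153434156 0.17714638341397676 0.25051720302704245
595 [0.62692472 0.21267183 0.0616847 ] 0.6218038020442727 0.6315803601476764 0.16968733650868678 0.24867847051077077
```

View pics/o1.png

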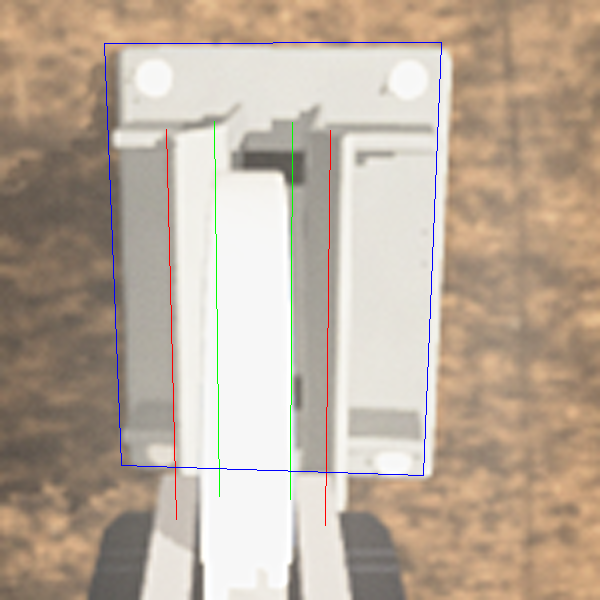

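The overlay shows the stand about 2.5 mm further in +x than my estimate, so I now use (0.611, 0.2085).

Emit:
servo_tool(series=[1.2, -0.1, 0.25, 0, 1.2, 0, 0.1, 0, 0.8, 0, 0, 0])

```text
clock: 10.97
tool_pos: [0.6193, 0.2056, 0.1128]
eef_rot: [0.033, 0.738, -0.017, 0.674]
contact_force: [0.2, 0.0, -2.2]
finger_gap: 0.0088
```

```bash
python3 -c "
from ov import *
seat([.6135,.2085,.057])
overlay(.611,.208,-.064,'pics/o2.png')
seat([.6135,.2085,.057])
p,d=camera('side');cv2.imwrite('pics/s11.png',cv2.resize(p[110:210,200:310],None,fx=6,fy=6,interpolation=cv2.INTER_CUBIC))
"
```

```text
t 10.97 centre [0.6184 0.2095 0.1004] need cm tool [ 4.36 -0.22 -0.08] az -3.98 ax [-0.09   0.025 -0.996] F [ 0.2  0.  -2.2] gap 0.0088
t 11.02 centre [0.6174 0.209  0.0985] need cm tool [ 4.17 -0.16  0.01] az -3.98 ax [-0.093  0.025 -0.995] F [-0.9 -0.7 -4. ] gap 0.0087
```

View pics/o2.png

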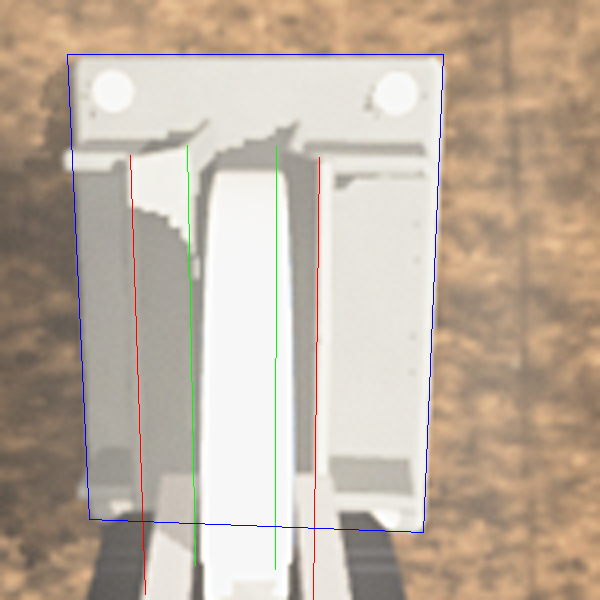

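View pics/s11.png

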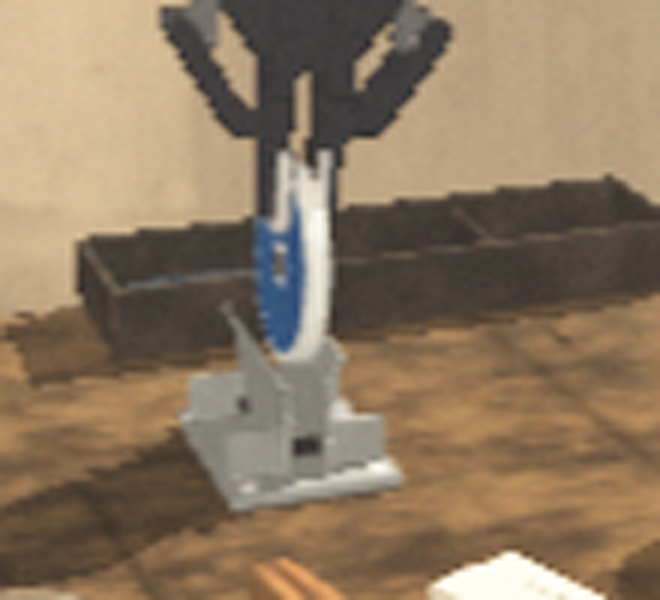

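The overlay now fits within about 1 mm, and the plate's lower edge is entering the flare. Continuing down.

Emit:
servo_tool(series=[0.9, -0.1, 0, 0, 0.8, 0, 0, 0, 0.7, 0, 0, 0])

```text
clock: 11.32
tool_pos: [0.6165, 0.205, 0.0872]
eef_rot: [0.033, 0.739, -0.017, 0.673]
contact_force: [-1.2, 0.3, -1.0]
finger_gap: 0.009
```

```bash
python3 -c "
from ov import *
seat([.6135,.2085,.057])"
```

```text
t 11.32 centre [0.6156 0.2089 0.0748] need cm tool [ 1.79 -0.09 -0.04] az -3.98 ax [-0.091  0.025 -0.995] F [-1.2  0.3 -1. ] gap 0.009
```

Emit:
servo_tool(series=[0.7, 0, 0, 0, 0.5, 0, 0, 0, 0.3, 0, 0, 0])

```text
clock: 11.57
tool_pos: [0.6155, 0.2058, 0.072]
eef_rot: [0.033, 0.738, -0.017, 0.674]
contact_force: [-4.5, -4.0, 22.5]
finger_gap: 0.0091
```

```bash
python3 -c "
from ov import *
seat([.6135,.2085,.057])"
```

```text
t 11.57 centre [0.6147 0.2097 0.0596] need cm tool [ 0.26 -0.14 -0.08] az -3.99 ax [-0.09   0.026 -0.996] F [-4.5 -4.  22.5] gap 0.0091
```

Emit:
servo_tool(series=[-0.15, -0.1, 0, 0])

```text
clock: 11.65
tool_pos: [0.616, 0.2053, 0.074]
eef_rot: [0.033, 0.738, -0.017, 0.674]
contact_force: [-0.6, -0.1, -3.4]
finger_gap: 0.0094
```

```bash
python3 -c "
from ov import *
seat([.6135,.2085,.057])
p,d=camera('side');cv2.imwrite('pics/s12.png',cv2.resize(p[110:210,200:310],None,fx=6,fy=6,interpolation=cv2.INTER_CUBIC))
p,d=camera('scene');cv2.imwrite('pics/c12.png',cv2.resize(p[200:310,130:250],None,fx=5,fy=5,interpolation=cv2.INTER_CUBIC))
overlay(.611,.208,-.064,'pics/o3.png')
seat([.6135,.2085,.057])
"
```

```text
t 11.65 centre [0.6151 0.2092 0.0616] need cm tool [ 0.47 -0.09 -0.11] az -3.97 ax [-0.089  0.026 -0.996] F [-0.6 -0.1 -3.4] gap 0.0094
t 11.8 centre [0.6149 0.2088 0.0611] need cm tool [ 0.42 -0.05 -0.1 ] az -4.0 ax [-0.09   0.026 -0.996] F [ 0.9  0.7 -0.7] gap 0.0088
```

View pics/s12.png

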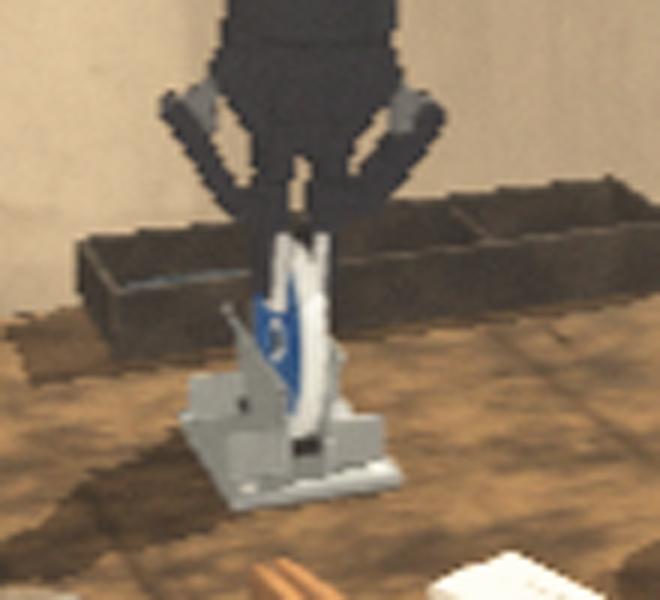

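View pics/c12.png

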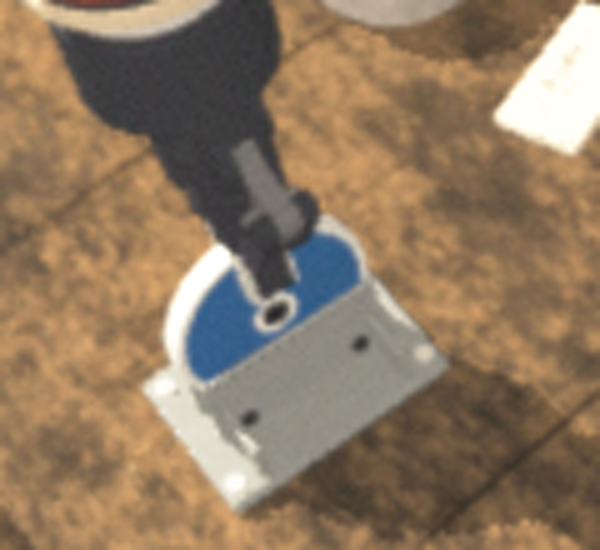

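View pics/o3.png

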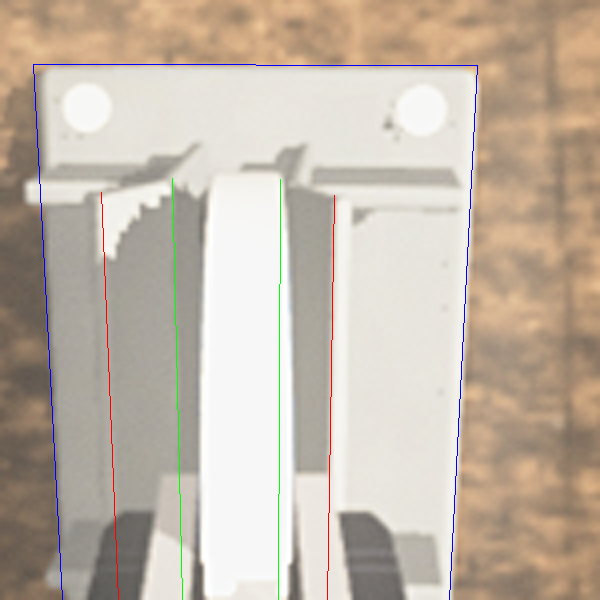

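Emit:
servo_tool(series=[0.2, -0.05, -0.1, 0, 0.2, 0, 0, 0])

```text
clock: 11.97
tool_pos: [0.616, 0.2059, 0.0722]
eef_rot: [0.034, 0.737, -0.016, 0.675]
contact_force: [-5.9, -5.0, 22.2]
finger_gap: 0.009
```

```bash
python3 -c "
from ov import *
seat([.6135,.2085,.057])"
```

```text
t 11.97 centre [0.6152 0.2098 0.0599] need cm tool [ 0.3  -0.15 -0.13] az -3.99 ax [-0.086  0.028 -0.996] F [-5.9 -5.  22.2] gap 0.009
```

Emit:
servo_tool(series=[-0.2, -0.15, -0.25, 0, 0.1, -0.1, -0.1, 0, 0.3, 0, 0, 0])

```text
clock: 12.22
tool_pos: [0.6138, 0.2052, 0.0727]
eef_rot: [0.035, 0.735, -0.015, 0.677]
contact_force: [-0.2, 4.8, 13.8]
finger_gap: 0.0089
```

```bash
python3 -c "
from ov import *
seat([.6135,.2085,.057])"
```

```text
t 12.22 centre [0.613  0.2092 0.0603] need cm tool [ 0.32 -0.07  0.08] az -3.98 ax [-0.081  0.031 -0.996] F [-0.2  4.8 13.8] gap 0.0089
```

The plate is now resting on the bars, with no x load. Releasing.

Emit:
servo_tool(series=[0, 0.05, 0, 0, 0, 0, 0, 0], newtons=20)

```text
clock: 12.38
tool_pos: [0.614, 0.2058, 0.0728]
eef_rot: [0.035, 0.735, -0.015, 0.677]
contact_force: [-0.3, -2.1, 2.2]
finger_gap: 0.0093
```

Emit:
servo_tool(series=[0, 0, 0, 0, 0, 0, 0, 0, 0, 0, 0, 0, 0, 0, 0, 0], jaw=0.3)

```text
clock: 12.72
tool_pos: [0.6129, 0.2054, 0.0712]
eef_rot: [0.035, 0.735, -0.015, 0.677]
contact_force: [0.0, -0.0, 0.7]
finger_gap: 0.0297
```

```bash
python3 -c "
from ov import *
seat([.6135,.2085,.057])
p,d=camera('side');cv2.imwrite('pics/s13.png',cv2.resize(p[110:210,200:310],None,fx=6,fy=6,interpolation=cv2.INTER_CUBIC))
p,d=camera('scene');cv2.imwrite('pics/c13.png',cv2.resize(p[200:310,130:250],None,fx=5,fy=5,interpolation=cv2.INTER_CUBIC))
overlay(.611,.208,-.064,'pics/o4.png')
"
```

```text
t 12.72 centre [0.6121 0.2093 0.0588] need cm tool [ 0.16 -0.08  0.16] az -3.98 ax [-0.082  0.03  -0.996] F [ 0.  -0.   0.7] gap 0.0297
```

View pics/s13.png

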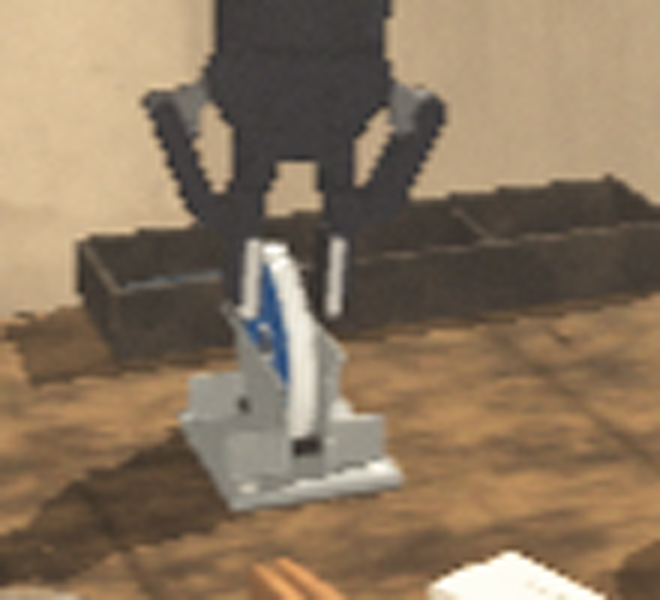

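View pics/o4.png

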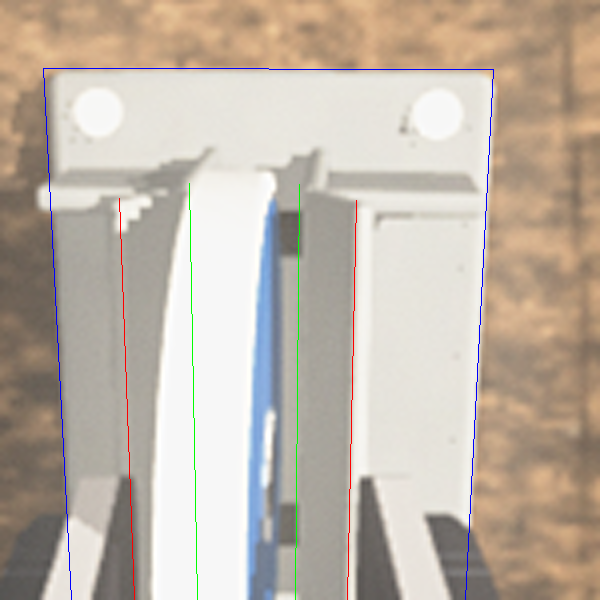

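```bash
cat > pl.py <<'E'
from ov import *
def plate(name):
    p,d=camera(name);P=cloud(name,d);b,g,r=[p[...,i].astype(int) for i in range(3)]
    m=(b>r+40)&(np.hypot(P[...,0]-.61,P[...,1]-.208)<.06)&(P[...,2]>.03)&(P[...,2]<.12)
    Q=P[m]
    if len(Q)<30: print(name,'few',len(Q));return
    c=Q.mean(0)
    for _ in range(4):
        U,S,V=np.linalg.svd(Q-c,full_matrices=False);n=V[2]*np.sign(V[2][0]);k=abs((Q-c)@n)<.003;Q=Q[k];c=Q.mean(0)
    print(name,len(Q),'n',n.round(3),'tilt deg (+: top to -x)',np.degrees(np.arcsin(n[2])).round(1),'az',np.degrees(np.arctan2(n[1],n[0])).round(1),'c',c.round(4),'max z',Q[:,2].max().round(4),'y range',Q[:,1].min().round(4),Q[:,1].max().round(4),'x at z=.056:',(c[0]-n[2]/n[0]*(.056-c[2])).round(4))
E
python3 -c "
from pl import *
plate('scene');plate('side')"
```

```text
scene 229 n [ 0.998 -0.07   0.006] tilt deg (+: top to -x) 0.3 az -4.0 c [0.6036 0.2153 0.0674] max z 0.0935 y range 0.1692 0.2489 x at z=.056: 0.6036
side 42 n [ 0.997 -0.071  0.002] tilt deg (+: top to -x) 0.1 az -4.1 c [0.6007 0.1934 0.071 ] max z 0.093 y range 0.1685 0.237 x at z=.056: 0.6007
```

View pics/c13.png

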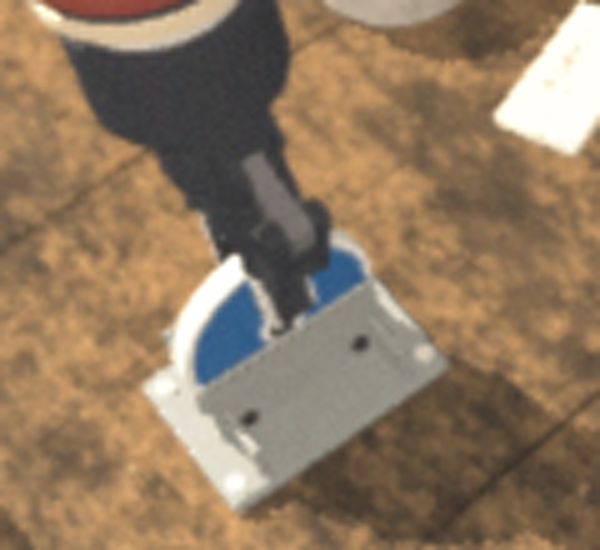

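The plate stands vertical (tilt ≤0.3°), centred in the slot. Opening further and withdrawing.

Emit:
servo_tool(series=[0, 0, 0, 0, 0, 0, 0, 0, 0, 0, 0, 0], jaw=-0.1)

```text
clock: 13.22
tool_pos: [0.6132, 0.2055, 0.0715]
eef_rot: [0.035, 0.735, -0.015, 0.677]
contact_force: [-0.3, -0.7, 0.6]
finger_gap: 0.0472
```

Emit:
servo_tool(series=[-0.8, 0, -0.1, 0, -1.2, 0, -0.1, 0, -2, 0, -0.2, 0, -2.5, 0, -0.2, 0, -3, 0, -0.2, 0])

```text
clock: 13.63
tool_pos: [0.6096, 0.2018, 0.1668]
eef_rot: [0.033, 0.739, -0.016, 0.673]
contact_force: [0.2, 0.5, -0.7]
finger_gap: 0.0471
```

Emit:
servo_tool(series=[-3, 0, 0, 0, -2, 0, 0, 0, 0, 0, 0, 0, 0, 0, 0, 0])

```text
clock: 13.97
tool_pos: [0.6161, 0.2021, 0.2314]
eef_rot: [0.035, 0.735, -0.014, 0.678]
contact_force: [-0.3, 0.5, -0.9]
finger_gap: 0.0466
```

```bash
python3 -c "
from pl import *
s,M=tgt([.6,.2,.2])
plate('scene')
p,d=camera('side');cv2.imwrite('pics/s14.png',p)
p,d=camera('scene');cv2.imwrite('pics/c14.png',p)
plate('side')
"
```

```text
t 13.97 tcp [0.6161 0.2021 0.2314] cm tool [ 3.25 -0.41 -1.33] az z -3.88 j [ 0.18  0.49 -0.76  1.37  0.26  1.46 -0.64]
scene 357 n [ 0.998 -0.067  0.003] tilt deg (+: top to -x) 0.2 az -3.8 c [0.6032 0.2096 0.0717] max z 0.0958 y range 0.1697 0.2477 x at z=.056: 0.6032
side 69 n [ 0.998 -0.068 -0.002] tilt deg (+: top to -x) -0.1 az -3.9 c [0.6014 0.2052 0.0733] max z 0.0962 y range 0.1712 0.2382 x at z=.056: 0.6014
```

View pics/s14.png

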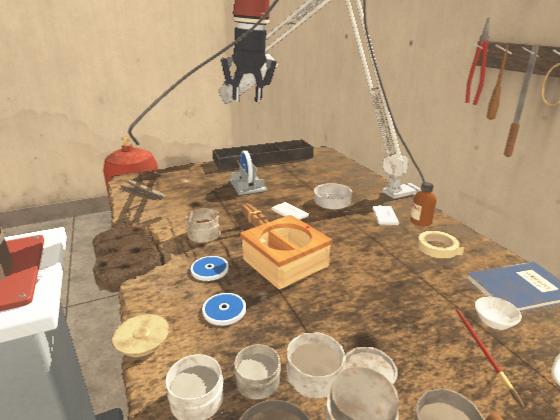

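View pics/c14.png

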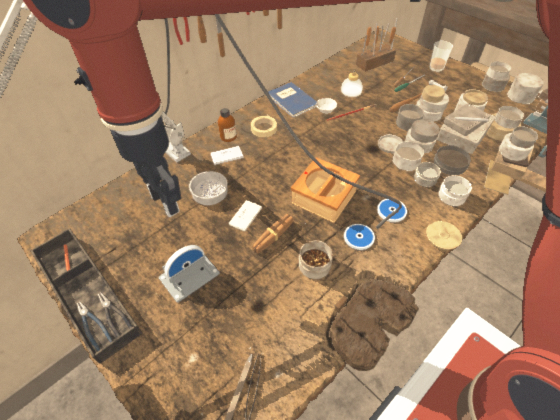

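The lap stands upright in the stand, at (186,262) in the scene view and (246,165) in the side view. The tin at (315,260), bowl at (209,190) and clamp at (273,232) are where they were, and the gripper is clear. Handing in.

```bash
python3 -c "
from cell import ctrl;print(ctrl.close_job())"
```

```text
the job is handed in; nothing more can be done
None
```

The job is done and handed in at about 14 s of the 50 s. The lap plate stands on edge in the stand's slot, and the gripper is open and clear above it.

- **Tip-up:** I pressed the plate on the red-dot side and lifted off. It stayed up by itself at about 58° from level.
- **Carry:** I took it by its raised edge; it came upright between the pads. I carried it over the hanging hose, lowered it onto the rubber bars and let go.
- **Last checks:** After the release, the scene and side cameras put the plate within 0.2° of vertical and central in the slot to within a few millimetres. The tin, bowl and ring clamp appear at the same pixels as at the start. The tool read no contact force.
- **What did not go cleanly:**
  - The tool drifted about 5° out of vertical during the carry.
  - The plate touched the slot and a rubber bar (peak reading about 22 N) before I shifted it 2–3 mm.
  - The plate's height as I had calculated it at contact was about 3 mm above the nominal seat.
  - The side camera placed the plate's face about 2 mm nearer the robot than the scene camera did, about the calibration tolerance.

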